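Pack the salt shakers in the divided box and close it

TASK

Take the three glass salt shakers out of the sloping rack and set them gently into the divided box, so that each of its four cells has one shaker standing upright on the bottom. Then put the wooden lid on the box, fully down on its two posts with the pins through its holes, let go, and leave the other things on the table where they are.

Things in the scene. Friction and masses are not known exactly. Their poses are not given: they have to be found in the camera images.
- shaker_a: glass salt shaker with a domed metal cap, round, 26 mm diameter, 74 mm tall, 55 g, straight glass sides up to 56 mm above its bottom, the cap (24 mm) above; origin: centre of its bottom, z along its axis towards the cap. Starts in a pocket of the sloping rack, its top leaning some 30 to 33 degrees out of vertical (slack in the pocket).
- shaker_b: glass salt shaker with a domed metal cap, round, 26 mm diameter, 74 mm tall, 55 g, straight glass sides up to 56 mm above its bottom, the cap (24 mm) above; origin: centre of its bottom, z along its axis towards the cap. Starts in a pocket of the sloping rack, its top leaning some 30 to 33 degrees out of vertical (slack in the pocket).
- shaker_c: glass salt shaker with a domed metal cap, round, 26 mm diameter, 74 mm tall, 55 g, straight glass sides up to 56 mm above its bottom, the cap (24 mm) above; origin: centre of its bottom, z along its axis towards the cap. Starts in a pocket of the sloping rack, its top leaning some 30 to 33 degrees out of vertical (slack in the pocket).
- shaker_d: glass salt shaker with a domed metal cap, round, 26 mm diameter, 74 mm tall, 55 g, straight glass sides up to 56 mm above its bottom, the cap (24 mm) above; origin: centre of its bottom, z along its axis towards the cap. Starts already standing in the cell cell_0 of the box.
- rack: fixed sloping plywood rack, 166 mm wide (y), 90 mm deep (x), up to 75 mm high; origin: centre of its underside, front (low side) to -x. Three round pockets at y = +58, 0, -58 mm, 29 mm wide and 25 mm deep, so a shaker stands 49 mm out of the face. Their axes lean 30 degrees from the rack's z towards its -x: the way out is (-0.5, 0, 0.866) in its frame.
- box: fixed plywood box, 113 x 113 mm, outer walls and cross divider 5 mm thick with tops 34 mm above its underside, 2 x 2 cells 49 mm square, centres 54 mm apart, floor 4 mm above the underside. Outside the middle of its -x and +x walls, at x = -64 and +64 mm, stands a post 14 (x) by 30 (y) mm, 82 mm high, with a pin on top. Origin: centre of its underside; x from post to post, z up.
- cell_0 (a point): centre of the inner floor of a cell of the box (+x, +y in the box's frame), axes as the box
- cell_1 (a point): centre of the inner floor of a cell of the box (+x, -y in the box's frame), axes as the box
- cell_2 (a point): centre of the inner floor of a cell of the box (-x, +y in the box's frame), axes as the box
- cell_3 (a point): centre of the inner floor of a cell of the box (-x, -y in the box's frame), axes as the box
- lid_seat (a point): point on the box midway between the tops of its two posts, 82 mm above its underside: where the lid's origin comes when seated; axes as the box. On each post stands a steel pin, 10 mm diameter, 10 mm high, tapering to 5 mm at the tip.
- lid: loose plywood lid, 156 (x) by 116 (y) by 8 mm, about 0.3 kg, flat on the worktop; two through holes, 14 mm diameter, at x = +64 and -64 mm, go over the pins of the box (either way round); a steel bar handle 12 mm thick runs along x above its middle, straight for 60 mm, bar axis 42 mm above the underside. Origin: centre of its underside, z up.
- tickets: bystander: white pad of tickets, 60 x 85 x 19 mm, origin: centre of its underside
- tape: bystander: tape roll lying flat, 67 mm diameter, 37 mm high, origin: centre of its underside
- ramekin: bystander: white ramekin, 68 mm diameter, 36 mm high, origin: centre of its underside
- cutter: bystander: box cutter, 131 x 18 x 14 mm, origin: centre of its underside
- cup: bystander: white cup with handle, 74 x 96 x 56 mm, origin: centre of its underside

How it is judged:
On the way, in this order (a step that is already met when the one before it is completed fails the run):
1. every cell of the box holds one upright shaker (((x of shaker_a in the frame of cell_0 between -0.013 and 0.013 m and y of shaker_a in the frame of cell_0 between -0.013 and 0.013 m and z of shaker_a in the frame of cell_0 between -0.008 and 0.008 m and angle between shaker_a's own z axis and vertical below 0.15 rad) or (x of shaker_b in the frame of cell_0 between -0.013 and 0.013 m and y of shaker_b in the frame of cell_0 between -0.013 and 0.013 m and z of shaker_b in the frame of cell_0 between -0.008 and 0.008 m and angle between shaker_b's own z axis and vertical below 0.15 rad) or (x of shaker_c in the frame of cell_0 between -0.013 and 0.013 m and y of shaker_c in the frame of cell_0 between -0.013 and 0.013 m and z of shaker_c in the frame of cell_0 between -0.008 and 0.008 m and angle between shaker_c's own z axis and vertical below 0.15 rad) or (x of shaker_d in the frame of cell_0 between -0.013 and 0.013 m and y of shaker_d in the frame of cell_0 between -0.013 and 0.013 m and z of shaker_d in the frame of cell_0 between -0.008 and 0.008 m and angle between shaker_d's own z axis and vertical below 0.15 rad)) and ((x of shaker_a in the frame of cell_1 between -0.013 and 0.013 m and y of shaker_a in the frame of cell_1 between -0.013 and 0.013 m and z of shaker_a in the frame of cell_1 between -0.008 and 0.008 m and angle between shaker_a's own z axis and vertical below 0.15 rad) or (x of shaker_b in the frame of cell_1 between -0.013 and 0.013 m and y of shaker_b in the frame of cell_1 between -0.013 and 0.013 m and z of shaker_b in the frame of cell_1 between -0.008 and 0.008 m and angle between shaker_b's own z axis and vertical below 0.15 rad) or (x of shaker_c in the frame of cell_1 between -0.013 and 0.013 m and y of shaker_c in the frame of cell_1 between -0.013 and 0.013 m and z of shaker_c in the frame of cell_1 between -0.008 and 0.008 m and angle between shaker_c's own z axis and vertical below 0.15 rad) or (x of shaker_d in the frame of cell_1 between -0.013 and 0.013 m and y of shaker_d in the frame of cell_1 between -0.013 and 0.013 m and z of shaker_d in the frame of cell_1 between -0.008 and 0.008 m and angle between shaker_d's own z axis and vertical below 0.15 rad)) and ((x of shaker_a in the frame of cell_2 between -0.013 and 0.013 m and y of shaker_a in the frame of cell_2 between -0.013 and 0.013 m and z of shaker_a in the frame of cell_2 between -0.008 and 0.008 m and angle between shaker_a's own z axis and vertical below 0.15 rad) or (x of shaker_b in the frame of cell_2 between -0.013 and 0.013 m and y of shaker_b in the frame of cell_2 between -0.013 and 0.013 m and z of shaker_b in the frame of cell_2 between -0.008 and 0.008 m and angle between shaker_b's own z axis and vertical below 0.15 rad) or (x of shaker_c in the frame of cell_2 between -0.013 and 0.013 m and y of shaker_c in the frame of cell_2 between -0.013 and 0.013 m and z of shaker_c in the frame of cell_2 between -0.008 and 0.008 m and angle between shaker_c's own z axis and vertical below 0.15 rad) or (x of shaker_d in the frame of cell_2 between -0.013 and 0.013 m and y of shaker_d in the frame of cell_2 between -0.013 and 0.013 m and z of shaker_d in the frame of cell_2 between -0.008 and 0.008 m and angle between shaker_d's own z axis and vertical below 0.15 rad)) and ((x of shaker_a in the frame of cell_3 between -0.013 and 0.013 m and y of shaker_a in the frame of cell_3 between -0.013 and 0.013 m and z of shaker_a in the frame of cell_3 between -0.008 and 0.008 m and angle between shaker_a's own z axis and vertical below 0.15 rad) or (x of shaker_b in the frame of cell_3 between -0.013 and 0.013 m and y of shaker_b in the frame of cell_3 between -0.013 and 0.013 m and z of shaker_b in the frame of cell_3 between -0.008 and 0.008 m and angle between shaker_b's own z axis and vertical below 0.15 rad) or (x of shaker_c in the frame of cell_3 between -0.013 and 0.013 m and y of shaker_c in the frame of cell_3 between -0.013 and 0.013 m and z of shaker_c in the frame of cell_3 between -0.008 and 0.008 m and angle between shaker_c's own z axis and vertical below 0.15 rad) or (x of shaker_d in the frame of cell_3 between -0.013 and 0.013 m and y of shaker_d in the frame of cell_3 between -0.013 and 0.013 m and z of shaker_d in the frame of cell_3 between -0.008 and 0.008 m and angle between shaker_d's own z axis and vertical below 0.15 rad))), for 0.2 s.
2. the lid is seated on its pins (horizontal distance between lid and lid_seat below 0.005 m and z of lid in the frame of lid_seat between -0.003 and 0.003 m and angle between the x axis of lid and the x axis of box, either way round below 0.08 rad and angle between lid's own z axis and vertical below 0.04 rad), for 0.2 s.
At the end, for the whole second after the job is handed in: Each of the four cells holds one shaker, within 8 mm of its floor and 13 mm of its centre in x and y, within 0.15 rad of vertical. The lid sits on both posts: within 5 mm sideways and 3 mm in height of lid_seat, x axis within 0.08 rad of the box's (either way), level within 0.04 rad. All at rest (all of step 1 and all of step 2 and linear speed of each of lid, shaker_a, shaker_b, shaker_c, shaker_d below 0.02 m/s); the robot touches nothing.
It fails at once if a glass shaker is rammed or dropped hard into the box (more than 45 N between a shaker and the box) (contact force between any of shaker_a, shaker_b, shaker_c, shaker_d and box above 45 N).
It fails at once if a bystander is pushed away (more than 40 mm) (distance of any of tickets, tape, ramekin, cutter, cup from where it was at the start of the episode above 0.04 m).
It also fails if it takes over 72 s, if anything falls off the work surface, if the arm or the gripper's body presses on something with over 40 N, if the wrist force passes 120 N, or if a joint passes its speed limit or range.

ROBOT

A 6-joint arm with a two-finger parallel gripper is mounted at the origin on a cart in front of the work surface, level with it; the furniture and walls round the work are solid. World frame = base frame: x ahead of the robot, y to its left, z up, the work surface at z = 0. Lengths are in m, angles in rad, forces in N, time in s.
With the tool pointing down it reaches from about 0.35 to 1 m from the base axis. Payload 7.1 kg.
Tool frame: the origin (TCP) lies between the finger pads; the fingertips stand 22 mm ahead of it and the grasp point (between the pads) lies 3 mm ahead of it; x points along the fingers, y is the direction in which the jaws open and shut, and the axes are right-handed (so a half turn about x gives the same grasp; the last joint's range is limited). The gripper opens to 85 mm and grips with 20 to 120 N. Pads are 22 mm wide; open, the fingers measure 114 mm over their backs; the gripper's body (76 mm by 85 mm) begins 54 mm behind the grasp point. The pads swing forward as they close: fully open they stand 13 mm farther back than shut.
Start: joints at [-1.265, 0.423, 1.63, -0, 1.089, -0.019], TCP at [0.199, -0.592, 0.253] pointing down, gripper open.
Joint ranges: [-3, 3], [-0.9, 2.11], [0.09, 2.58], [-1.31, 4.45], [0.11, 2.69], [-2.54, 2.54]. Speed limits (rad/s): [2.39, 2.39, 3.01, 3.14, 3.14, 3.14].

INTERFACE

Orientations are given as a rotation vector (axis times angle).
In Python, from rig import manip gives the robot as it stands. The module is installed in compiled form; this text tells all that it offers. Calls block until the motion is done:
- manip.move_to(position, orientation): joint-space move of the TCP to a pose.
- manip.servo_line(position, orientation=None, rate=0.15): straight line of the TCP; orientation=None keeps the orientation; rate is the mean speed in m/s.
- manip.set_joints(angles): joint-space move.
- manip.command_gripper(opening, f_grip=None): finger opening in m; f_grip is the grip in N (None keeps the last); returns when the fingers have stopped.
- manip.hold(seconds).
- manip.solve_ik(position, orientation): joint angles nearest the present ones, or None.
- manip.camera(name): name is "scene" or "side" or "wrist"; returns a dict with "image" (384x512x3 uint8, red, green, blue), "fx", "fy", "cx", "cy" (pixels), "k1" (the pictures are not rectified: a ray, as slopes to the right and down, at radius r is drawn at 1 + k1 r^2 times it, then the intrinsics apply), "cam_to_world" (4x4, takes a point from camera to world coordinates); the wrist camera has in their place "mount" (4x4, takes a point from camera to tool coordinates, whose origin is the TCP and whose axes are the tool frame's). Camera axes: x right, y down, z forward; pixel columns grow to the right and rows downward; lengths in m; the calibration is good to about 2 mm. A picture is of the moment at which its call begins: read the wrist's pose just before it. There is no depth.
A pose or a line that the arm cannot do raises manip.IKError and nothing moves.
- manip.sign_off(): hands the job in, once; it reports no verdict.
Readings, each from a call of its own:
- manip.get_time(): time.
- manip.get_joint_positions(): joint angles.
- manip.get_joint_vel(): joint speeds.
- manip.get_tau(): joint torques, N m.
- manip.get_position(): TCP position.
- manip.get_ee_rot(): TCP orientation.
- manip.get_contact_force(): force on the tool from outside, world axes, zero at the start.
- manip.get_torque(): the same for the moment, N m.
- manip.get_width(): finger opening in m.
Only numpy, scipy, OpenCV 4.12 (cv2) and the standard library are available. Lean on these libraries where they do the work, as an engineer would, in place of code of your own. Each camera call takes 0.05 s, during which the arm holds its last target.

## Working session

There is one attempt and no reset: what is moved stays moved. The work goes in short steps, each a Python script; the robot and the scene stay as the last script left them, time stands still between calls to the robot, and variables do not carry over. Pictures are saved under pics/ and viewed, and the job is handed in when it is done.

```bash
mkdir -p pics; ls; python3 - <<'E'
from rig import manip
import cv2,numpy as np
for n in ["scene","side","wrist"]:
    c=manip.camera(n); cv2.imwrite(f"pics/{n}0.png",c["image"][:,:,::-1])
    print(n,[c[k] for k in ("fx","fy","cx","cy","k1")]); print(np.round(c.get("cam_to_world",c.get("mount")),4).tolist())
print(manip.get_time(),manip.get_position(),manip.get_ee_rot(),manip.get_width())
E
```

```text
pics
scene [375.4154478905109, 375.4154478905109, 255.62699501983056, 194.49225659113105, -0.041333504722248865]
[[-0.6045, -0.3688, 0.7061, -0.2476], [-0.7965, 0.2653, -0.5434, 0.5956], [0.0131, -0.8908, -0.4541, 0.5673], [0.0, 0.0, 0.0, 1.0]]
side [413.6919058831843, 413.6919058831843, 259.50112496567084, 189.03333154642624, -0.054602983931191236]
[[0.9735, -0.1271, 0.1901, 0.293], [-0.2286, -0.5185, 0.8239, -0.9703], [-0.0062, -0.8456, -0.5338, 0.6815], [0.0, 0.0, 0.0, 1.0]]
wrist [333.2326308065832, 333.2326308065832, 256.43359405009625, 194.91359095149787, -0.03079522555603829]
[[0.001, -0.3043, 0.9526, -0.1199], [1.0, 0.0005, -0.0009, -0.0009], [-0.0002, 0.9526, 0.3043, -0.079], [0.0, 0.0, 0.0, 1.0]]
0.15 [ 0.1993442  -0.59194688  0.25273497] [ 2.04602031  0.33647839 -2.04637235] 0.08530073082175131
```

View pics/scene0.png

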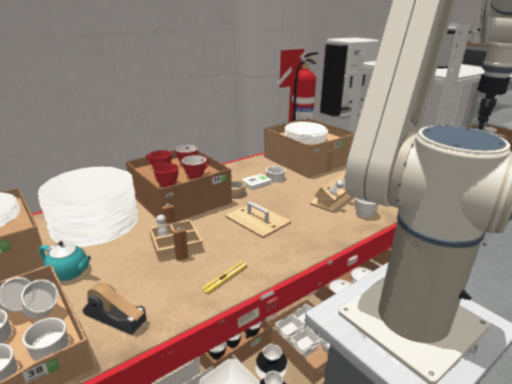

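View pics/side0.png

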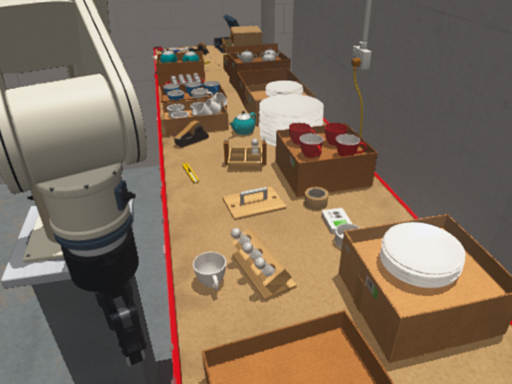

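View pics/wrist0.png

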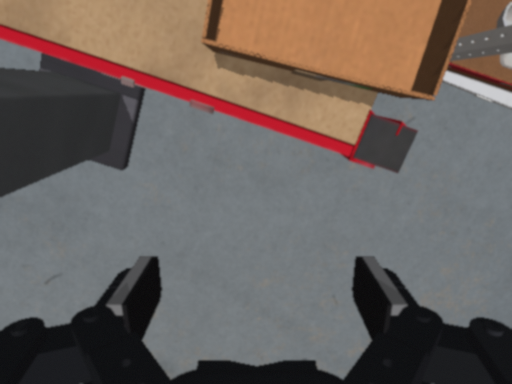

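```bash
cat > h.py <<'E'
import numpy as np, cv2
from rig import manip
from scipy.spatial.transform import Rotation as R
def rays(c,px,T):
    px=np.asarray(px,float).reshape(-1,1,2)
    K=np.array([[c["fx"],0,c["cx"]],[0,c["fy"],c["cy"]],[0,0,1]])
    u=cv2.undistortPoints(px,K,np.array([c["k1"],0,0,0,0.]))[:,0]
    d=np.c_[u,np.ones(len(u))]@T[:3,:3].T
    return T[:3,3],d
def toolT():
    T=np.eye(4);T[:3,3]=manip.get_position();T[:3,:3]=R.from_rotvec(manip.get_ee_rot()).as_matrix();return T
def shot(name,fn):
    T=toolT() if name=="wrist" else None
    c=manip.camera(name)
    T=T@c["mount"] if name=="wrist" else c["cam_to_world"]
    c["T"]=np.array(T)
    cv2.imwrite(f"pics/{fn}.png",c["image"][:,:,::-1]); 
    np.save(f"pics/{fn}.npy",c,allow_pickle=True)
    return c
def load(fn): return np.load(f"pics/{fn}.npy",allow_pickle=True).item()
def plane(c,px,z):
    o,d=rays(c,px,c["T"]); s=(z-o[2])/d[:,2]; return o+d*s[:,None]
def proj(c,P):
    T=np.linalg.inv(c["T"]);P=np.atleast_2d(P)
    K=np.array([[c["fx"],0,c["cx"]],[0,c["fy"],c["cy"]],[0,0,1]])
    return cv2.projectPoints(P.astype(float),cv2.Rodrigues(T[:3,:3])[0],T[:3,3],K,np.array([c["k1"],0,0,0,0.]))[0][:,0]
def tri(cs,pxs):
    A=np.zeros((3,3));b=np.zeros(3)
    for c,p in zip(cs,pxs):
        o,d=rays(c,[p],c["T"]);d=d[0]/np.linalg.norm(d[0]);M=np.eye(3)-np.outer(d,d);A+=M;b+=M@o
    return np.linalg.solve(A,b)
def ori(xdir,ydir):
    "rotvec of tool with fingers along xdir, jaws along ydir"
    x=np.array(xdir,float);x/=np.linalg.norm(x);y=np.array(ydir,float);y-=x*(x@y);y/=np.linalg.norm(y)
    return R.from_matrix(np.c_[x,y,np.cross(x,y)]).as_rotvec()
E
python3 - <<'E'
from h import *
s=shot("side","side1");c=shot("scene","scene1")
for nm,im,roi in (("side1",s,(120,320,190,340)),("scene1",c,(130,280,130,390))):
    a=im["image"][roi[0]:roi[1],roi[2]:roi[3],::-1]
    f=800/a.shape[1]; f=min(f,600/a.shape[0]);cv2.imwrite(f"pics/{nm}z.png",cv2.resize(a,None,fx=f,fy=f,interpolation=cv2.INTER_CUBIC)); print(f)
E
```

```text
3.0
3.076923076923077
```

View pics/side1z.png

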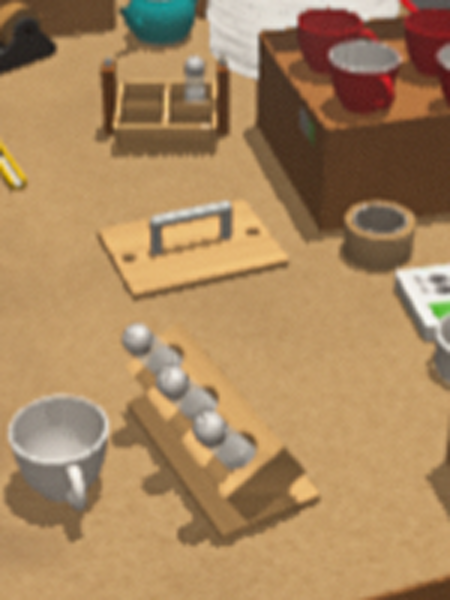

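View pics/scene1z.png

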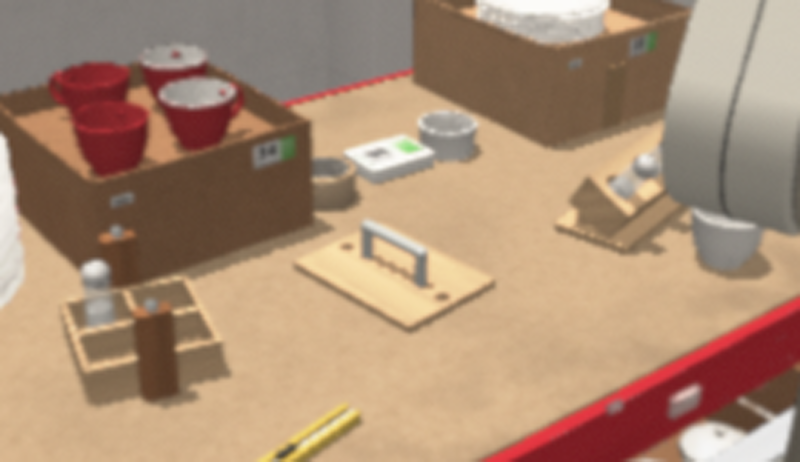

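```bash
python3 - <<'E'
from h import *
s=load("side1");c=load("scene1")
f=lambda l:np.array(l)/3+[190,120]
g=lambda l:np.array(l)/3.0769+[130,130]
print("pins",plane(s,f([(110,66),(222,66)]),.09), plane(c,g([(117,230),(152,304)]),.09))
print("holes",plane(s,f([(128,257),(252,232)]),.008),plane(c,g([(347,246),(441,297)]),.008))
print("caps",plane(s,f([(138,338),(173,381),(211,427)]),.095))
print("rack bottom corners",plane(s,f([(226,540),(130,415)]),0))
print("cup",plane(s,f([(55,500)]),0),"cutter",plane(s,f([(20,185)]),0))
print(plane(c,g([(500,290)]),0),)
for n,x in (("near front edge",(600,250)),):print(n,plane(c,g([x]),0))
E
```

```text
pins [[0.46518301 0.24913294 0.09      ]
 [0.58379401 0.21955172 0.09      ]] [[0.58224279 0.24895654 0.09      ]
 [0.45743137 0.27913661 0.09      ]]
holes [[4.37612082e-01 5.04337865e-04 8.00000000e-03]
 [5.63974872e-01 1.42921206e-02 8.00000000e-03]] [[0.56249471 0.02052639 0.008     ]
 [0.43474329 0.00601428 0.008     ]]
caps [[ 0.407296   -0.23360639  0.095     ]
 [ 0.42285043 -0.28895312  0.095     ]
 [ 0.43837611 -0.34304834  0.095     ]]
rack bottom corners [[ 0.44481686 -0.36089951  0.        ]
 [ 0.40107826 -0.21202939  0.        ]]
cup [[ 0.32934924 -0.29245823  0.        ]] cutter [[0.35134231 0.17202924 0.        ]]
[[ 0.4214318  -0.05519425  0.        ]]
near front edge [[ 0.41914078 -0.18790099  0.        ]]
```

```bash
python3 - <<'E'
from h import *
o=ori((0,0,-1),(0,1,0))
for p in ([.37,-.27,.30],[.40,.1,.38]):
    print(manip.solve_ik(p,o))
manip.move_to([.37,-.27,.30],o)
print(manip.get_time()); shot("wrist","w1")
manip.move_to([.40,.1,.38],o); print(manip.get_time(),manip.get_position(),manip.get_joint_positions()); shot("wrist","w2")
E
```

```text
[-0.65638465  0.11342743  1.93793377  0.          1.09023145 -2.22718098]
[ 2.16112915e-01 -5.14853125e-02  1.91869105e+00 -4.44089210e-16
  1.27438691e+00 -1.35468341e+00]
2.1583
3.625 [0.40014044 0.09939411 0.37976044] [ 2.14807187e-01 -5.10891357e-02  1.91886404e+00 -3.13969516e-04
  1.27420397e+00 -1.35520736e+00]
```

View pics/w1.png

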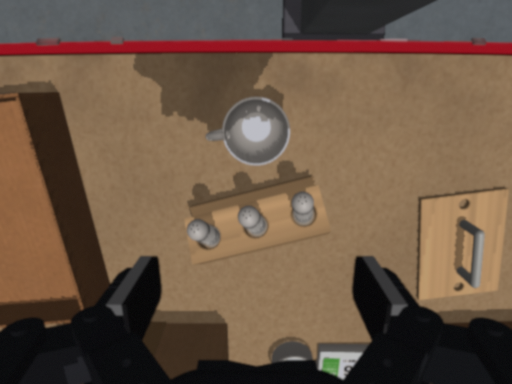

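View pics/w2.png

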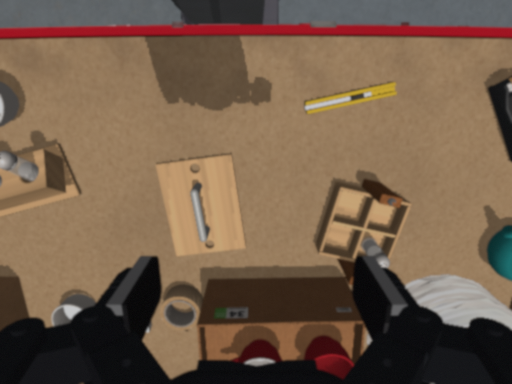

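```bash
python3 - <<'E'
from h import *
for n,r,o in (("w1",(170,270,175,340),"w1z"),("w2",(170,280,310,420),"w2b"),("w2",(145,265,150,250),"w2l")):
    a=load(n)["image"][r[0]:r[1],r[2]:r[3],::-1]; f=min(800//a.shape[1],600//a.shape[0]); print(o,f)
    cv2.imwrite(f"pics/{o}.png",cv2.resize(a,None,fx=f,fy=f,interpolation=cv2.INTER_CUBIC))
E
```

```text
w1z 4
w2b 5
w2l 5
```

View pics/w1z.png

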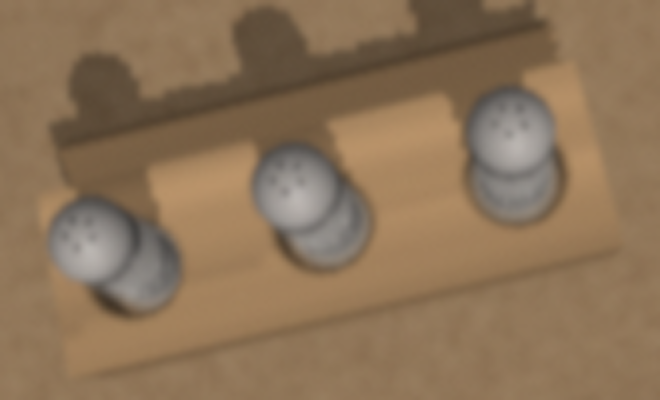

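View pics/w2b.png

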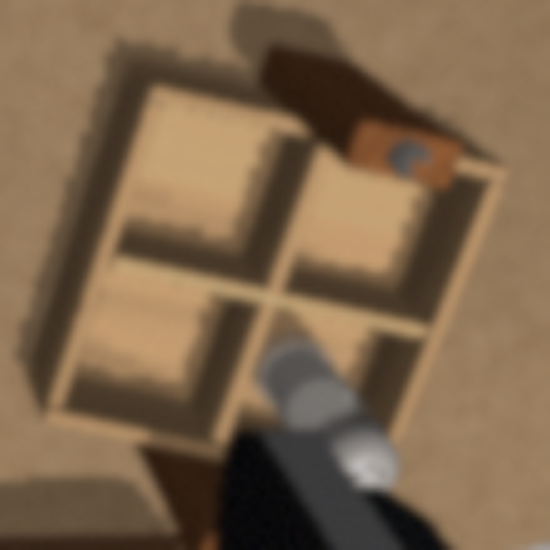

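View pics/w2l.png

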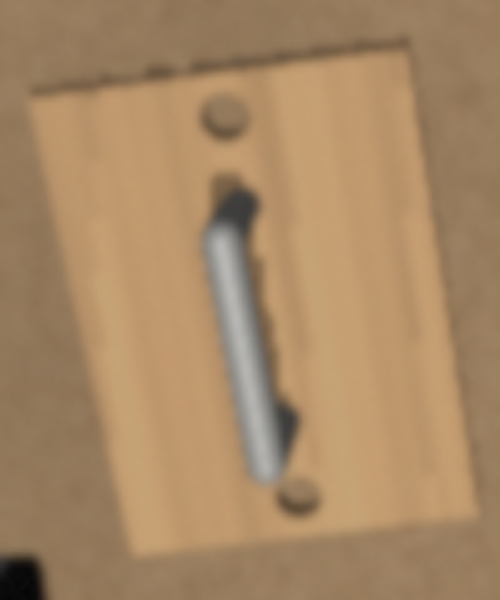

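```bash
python3 - <<'E'
from h import *
w=load("w1");w2=load("w2");s=load("side1")
z1=lambda l:np.array(l,float)/4+[175,170]-.375
caps=z1([(90,240),(296,187),(511,130)])
capS=np.array([(138,338),(173,381),(211,427)])[::-1]/3+[190,120]  # order: nearest camera(-y) first
np.set_printoptions(precision=4,suppress=True)
for z in(.07,.08,.09):print(z,plane(w,caps,z)[:,:2].tolist())
print("tri caps",[tri([w,s],[a,b]) for a,b in zip(caps,capS)])
print("backtop",plane(w,z1([(70,375),(620,248)]),.075))
print("frontbottom",plane(w,z1([(52,128),(540,20)]),.0),"front face top",plane(w,z1([(65,150),(550,35)]),.023))
print("mouth far rim",plane(w,z1([(140,314),(326,270),(514,224)]),.055))
zb=lambda l:np.array(l,float)/5+[310,170]-.4
B=plane(w2,zb([(155,86),(502,172),(50,412)]),.034);print("box corners",B,np.linalg.norm(B[0]-B[1]),np.linalg.norm(B[0]-B[2]))
print("cross",plane(w2,zb([(272,298)]),.034)); print("post top pin",plane(w2,zb([(405,157)]),.082),plane(w2,zb([(410,153)]),.09))
zl=lambda l:np.array(l,float)/5+[150,145]-.4
H=plane(w2,zl([(225,115),(299,495)]),.008);print("holes",H,np.linalg.norm(H[0]-H[1]))
C=plane(w2,zl([(30,93),(408,40),(133,556),(476,514)]),.008);print("corners",C,C.mean(0))
print("bar",plane(w2,zl([(222,232),(266,470)]),.048))
E
```

```text
0.07 [[0.44608337330129855, -0.3365473775413551], [0.4299038252342415, -0.2775995432775608], [0.4130148818075889, -0.2177492972864255]]
0.08 [[0.4417002113169307, -0.33461694530769154], [0.4259829704344793, -0.27735346014834383], [0.4095766041387936, -0.2192133483715539]]
0.09 [[0.4373170493325629, -0.33268651307402797], [0.4220621156347172, -0.27710737701912685], [0.40613832646999826, -0.22067739945668233]]
tri caps [array([ 0.44  , -0.3335,  0.0857]), array([ 0.4247, -0.2772,  0.0846]), array([ 0.4089, -0.2196,  0.0836])]
backtop [[ 0.4867 -0.3438  0.075 ]
 [ 0.4465 -0.1862  0.075 ]]
frontbottom [[ 0.4362 -0.3605  0.    ]
 [ 0.3993 -0.1996  0.    ]] front face top [[ 0.4357 -0.3518  0.023 ]
 [ 0.3982 -0.2001  0.023 ]]
mouth far rim [[ 0.4771 -0.3256  0.055 ]
 [ 0.4625 -0.2692  0.055 ]
 [ 0.4476 -0.2134  0.055 ]]
box corners [[0.4592 0.2237 0.034 ]
 [0.4859 0.3298 0.034 ]
 [0.5648 0.1991 0.034 ]] 0.10938853960211865 0.10844126894754397
cross [[0.5264 0.2647 0.034 ]]
post top pin [[0.4648 0.2794 0.082 ]] [[0.461  0.2772 0.09  ]]
holes [[0.4364 0.0075 0.008 ]
 [0.5629 0.0244 0.008 ]] 0.1275954097364272
corners [[ 0.4295 -0.0511  0.008 ]
 [ 0.4136  0.0634  0.008 ]
 [ 0.5851 -0.0315  0.008 ]
 [ 0.5697  0.0819  0.008 ]] [0.4995 0.0157 0.008 ]
bar [[0.4611 0.0123 0.048 ]
 [0.5352 0.0211 0.048 ]]
```

```bash
python3 - <<'E'
from h import *
np.set_printoptions(precision=1,suppress=True)
s=load("side1");c=load("scene1")
P=np.array([[.463,.2785,.082],[.461,.277,.09],[.4364,.0075,.008],[.5629,.0244,.008],[.44,-.3335,.0857],[.4247,-.2772,.0846],[.4089,-.2196,.0836],[.4592,.2237,.034],[.4859,.3298,.034],[.5648,.1991,.034]])
for n,k,r,o in (("side1",s,(120,320,190,340),(190,120)),("scene1",c,(130,280,130,390),(130,130))):
    p=proj(k,P);f=4 if n=="scene1" else 3; f=3
    a=k["image"][r[0]:r[1],r[2]:r[3],::-1];a=cv2.resize(a,None,fx=f,fy=f,interpolation=cv2.INTER_CUBIC)
    for q in (p-o)*f: cv2.circle(a,tuple(int(v) for v in q),3,(0,0,255),1)
    cv2.imwrite(f"pics/{n}p.png",a); print(p)
# near zoom of racks
a=s["image"][225:305,225:305,::-1];cv2.imwrite("pics/rs.png",cv2.resize(a,None,fx=7,fy=7,interpolation=cv2.INTER_CUBIC))
a=c["image"][170:220,300:380,::-1];cv2.imwrite("pics/rc.png",cv2.resize(a,None,fx=10,fy=10,interpolation=cv2.INTER_CUBIC))
E
```

```text
[[224.7 140.5]
 [224.1 138.6]
 [231.8 204.4]
 [272.8 195.6]
 [260.1 262.5]
 [247.5 247.1]
 [235.8 232.8]
 [226.9 160.9]
 [229.5 146.1]
 [259.9 160.7]]
[[178.8 230.5]
 [179.5 227.9]
 [272.5 226.4]
 [241.7 210.3]
 [354.1 172.5]
 [346.2 178.6]
 [337.5 185.3]
 [200.8 240.5]
 [156.9 249.9]
 [189.4 220. ]]
```

View pics/side1p.png

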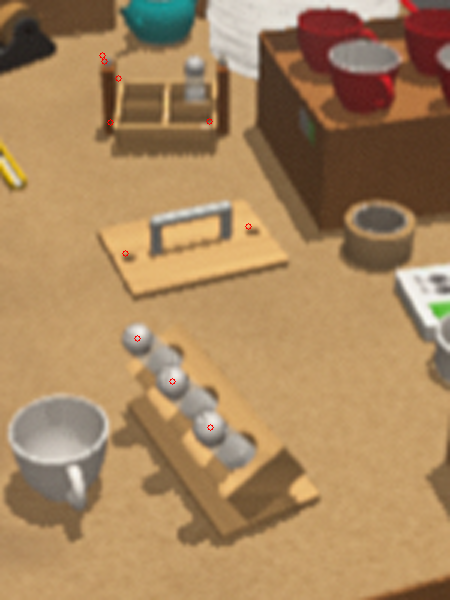

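View pics/rs.png

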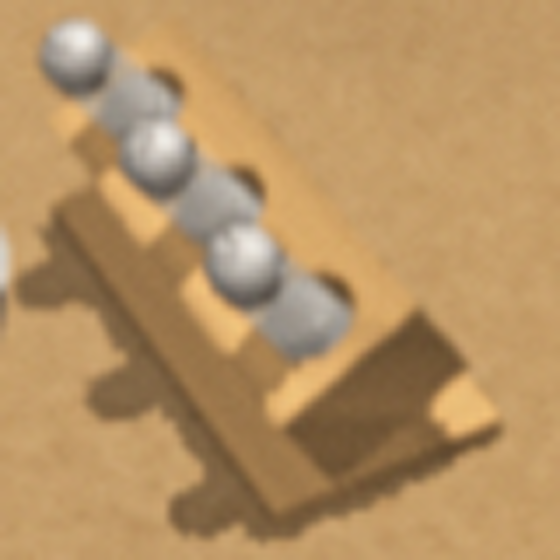

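View pics/rc.png

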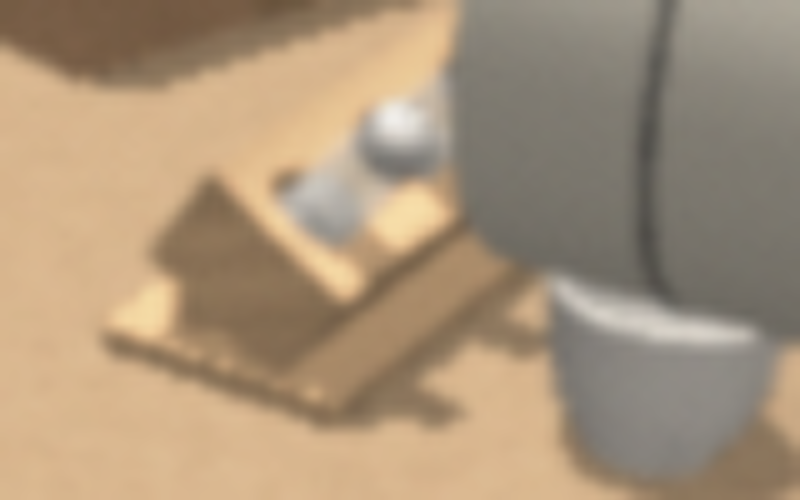

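```bash
python3 - <<'E'
from h import *
o=ori((0,0,-1),(0,1,0))
manip.move_to([.38,.26,.30],o)
print(manip.get_time()); manip.hold(.1);c=shot("wrist","w3")
a=c["image"][130:300,170:370,::-1];cv2.imwrite("pics/w3z.png",cv2.resize(a,None,fx=3.5,fy=3.5,interpolation=cv2.INTER_CUBIC))
E
```

```text
4.425
```

View pics/w3.png

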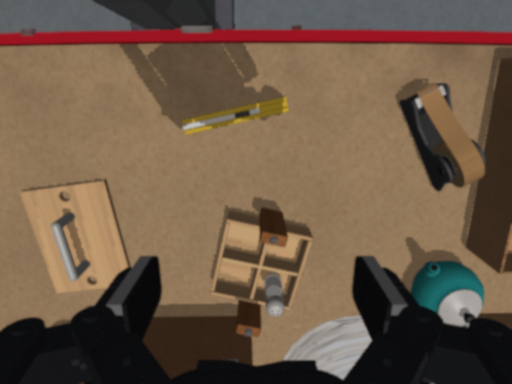

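View pics/w3z.png

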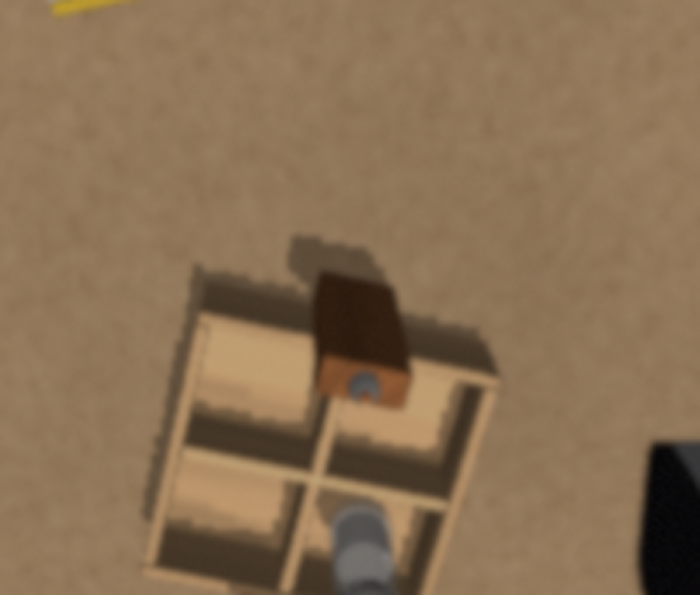

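```bash
python3 - <<'E'
from h import *
c=load("w3")
a=c["image"][200:345,205:320,::-1];cv2.imwrite("pics/w3y.png",cv2.resize(a,None,fx=4,fy=4,interpolation=cv2.INTER_CUBIC))
a=c["image"][170:305,10:140,::-1];cv2.imwrite("pics/w3l.png",cv2.resize(a,None,fx=4,fy=4,interpolation=cv2.INTER_CUBIC))
E
```

```text
(no output)
```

View pics/w3y.png

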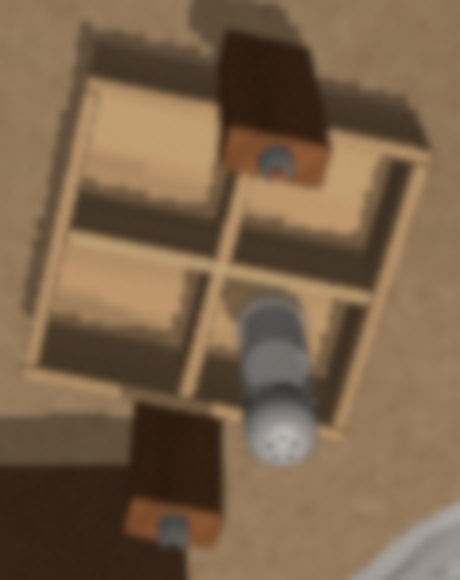

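View pics/w3l.png

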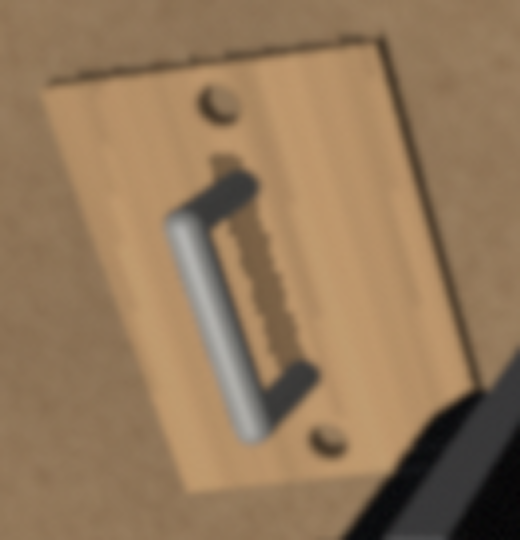

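```bash
python3 - <<'E'
from h import *
np.set_printoptions(precision=4,suppress=True)
c=load("w3");w2=load("w2")
z=lambda l:np.array(l,float)/4+[205,200]-.375
P=plane(c,z([(276,157),(174,518)]),.082);d=P[1]-P[0];print("posts",P,np.linalg.norm(d),np.degrees(np.arctan2(d[1],d[0])),P.mean(0))
B=plane(c,z([(91,79),(430,152),(27,370),(338,435)]),.034);print("corners",B,[np.linalg.norm(B[i]-B[j]) for i,j in((0,1),(0,2),(1,3),(2,3))],B.mean(0))
print("cross",plane(c,z([(218,267)]),.034))
print("cap d",plane(c,z([(281,440)]),.072))
l=lambda l:np.array(l,float)/4+[10,170]-.375
H=plane(c,l([(220,104),(328,440)]),.007);d=H[1]-H[0];print("holes",H,np.linalg.norm(d),np.degrees(np.arctan2(d[1],d[0])),H.mean(0))
b=plane(c,l([(182,222),(252,434)]),.046);d=b[1]-b[0];print("bar",b,np.linalg.norm(d),np.degrees(np.arctan2(d[1],d[0])),b.mean(0))
E
```

```text
posts [[0.4636 0.2797 0.082 ]
 [0.5859 0.2502 0.082 ]] 0.12577193023907185 -13.603922643750478 [0.5247 0.2649 0.082 ]
corners [[0.4595 0.2244 0.034 ]
 [0.4847 0.3315 0.034 ]
 [0.5651 0.1997 0.034 ]
 [0.5914 0.3054 0.034 ]] [np.float64(0.11007561809683693), np.float64(0.10845238113896198), np.float64(0.10977655536680225), np.float64(0.10889201340091509)] [0.5252 0.2652 0.034 ]
cross [[0.5259 0.2641 0.034 ]]
cap d [[0.5648 0.2833 0.072 ]]
holes [[0.4367 0.008  0.007 ]
 [0.5633 0.0243 0.007 ]] 0.12762372389058246 7.303191192920822 [0.5    0.0162 0.007 ]
bar [[0.4622 0.013  0.046 ]
 [0.5367 0.0218 0.046 ]] 0.0750149397106994 6.7089476010556135 [0.4995 0.0174 0.046 ]
```

```bash
python3 - <<'E'
from h import *
np.set_printoptions(precision=4,suppress=True)
c=load("w3");w2=load("w2")
z=lambda l:np.array(l,float)/4+[205,200]-.375
zb=lambda l:np.array(l,float)/5+[310,170]-.4
for a,b in (((276,157),(406,155)),((91,79),(155,86)),((430,152),(502,172)),((27,370),(50,412)),((218,267),(272,298))):
    print(tri([c,w2],[z([a])[0],z([a])[0]*0+zb([b])[0]]))
l=lambda l:np.array(l,float)/4+[10,170]-.375
zl=lambda l:np.array(l,float)/5+[150,145]-.4
print(tri([c,w2],[l([(220,104)])[0],zl([(225,115)])[0]]),tri([c,w2],[l([(328,440)])[0],zl([(299,495)])[0]]))
print(tri([c,w2],[l([(182,222)])[0],zl([(222,232)])[0]]))
# base of front post on table in w3? box bottom corner left
E
```

```text
[0.4643 0.2799 0.0812]
[0.4598 0.2242 0.0326]
[0.4878 0.3327 0.0278]
[0.5656 0.1995 0.0329]
[0.5256 0.2642 0.035 ]
[0.4371 0.007  0.0054] [0.5634 0.0242 0.0069]
[0.4628 0.0116 0.0439]
```

```bash
python3 - <<'E'
from h import *
np.set_printoptions(precision=4,suppress=True)
c=load("w3");w2=load("w2");s=load("side1");sc=load("scene1")
z=lambda l:np.array(l,float)/4+[205,200]-.375
th=np.radians(-13.6);Rm=np.array([[np.cos(th),-np.sin(th)],[np.sin(th),np.cos(th)]]);C=np.array([.5252,.2651])
g=np.array([(95,270)])/3.0769+130;f=np.array([(195,66)])/3+[190,120]
bx=lambda P:(P[:2]-C)@Rm*1000
for n,k,p in (("w3",c,z([(281,438)])),("scene",sc,g),("side",s,f)):
    print(n,bx(plane(k,p,.066)[0]))
# reference: both pins / cross in same cams
print("scene pins",[bx(p) for p in plane(sc,np.array([(117,230),(152,304)])/3.0769+130,.088)])
print("side pins",[bx(p) for p in plane(s,np.array([(110,66),(222,66)])/3+[190,120],.088)])
# predicted outline of cell-centred shaker in w3
for x in (27,33,38):
    P=[np.r_[C+Rm@np.array([x,27])/1000,h] for h in (.004,.066)]
    print(x,(proj(c,P)-[205,200])*4)
E
```

```text
w3 [37.7803 28.2847]
scene [40.3746 22.6792]
side [37.153  19.3898]
scene pins [array([62.9609, -2.8719]), array([-65.9856,  -2.8866])]
side pins [array([-54.9834, -25.4875]), array([ 67.671 , -26.3518])]
27 [[274.2715 301.6749]
 [284.1844 407.4954]]
33 [[270.0861 315.936 ]
 [279.3653 423.2551]]
38 [[266.6227 327.7336]
 [275.3819 436.2769]]
```

```bash
cat > g.py <<'E'
from h import *
YR=np.radians(14.6);YB=np.radians(-13.6);TL=np.radians(31.5)
xr=np.array([np.cos(YR),np.sin(YR),0]);yr=np.array([-np.sin(YR),np.cos(YR),0])
A=-np.sin(TL)*xr+np.cos(TL)*np.array([0,0,1.])
OP=ori(-A,yr)
xb=np.array([np.cos(YB),np.sin(YB),0]);yb=np.array([-np.sin(YB),np.cos(YB),0])
OB=ori((0,0,-1),yb); C=np.array([.5252,.2651,0])
CAP=np.array([[.4396,-.3336,.085],[.4244,-.2772,.085],[.4080,-.2198,.085]])
def grasp(i): return CAP[i]-.008*A
def cell(sx,sy): return C+.027*sx*xb+.027*sy*yb
def F(): return np.array(manip.get_contact_force())
E
python3 - <<'E'
from g import *
np.set_printoptions(precision=3,suppress=True)
for i in range(3):
    g=grasp(i);print(g,manip.solve_ik(g,OP),manip.solve_ik(g+.07*A,OP))
for s in ((-1,1),(-1,-1),(1,-1)):
    p=cell(*s);print(p,manip.solve_ik(p+[0,0,.06],OB),manip.solve_ik(p+[0,0,.2],OB))
print(F())
E
```

```text
[ 0.444 -0.333  0.078] None None
[ 0.428 -0.276  0.078] [-0.856  0.557  2.165  1.288  0.509  2.418] None
[ 0.412 -0.219  0.078] [-0.788  0.527  2.274  1.49   0.47   2.261] [-0.877  0.355  2.3    1.165  0.541  2.539]
[0.505 0.298 0.   ] [ 0.512  0.644  1.809 -0.     0.688 -0.821] [ 0.512  0.433  1.757 -0.     0.952 -0.821]
[0.493 0.245 0.   ] [ 0.44   0.61   1.891 -0.     0.641 -0.893] [ 0.44   0.385  1.837 -0.     0.92  -0.893]
[0.545 0.233 0.   ] [ 0.383  0.65   1.795 -0.     0.697 -0.95 ] [ 0.383  0.441  1.743 -0.     0.957 -0.95 ]
[-0.263 -0.035  0.022]
```

```bash
sed -i 's/^OP=.*/OP=ori(-A,-yr)/' g.py; python3 - <<'E'
from g import *
np.set_printoptions(precision=3,suppress=True)
for i in range(3):
    g=grasp(i);print(g,manip.solve_ik(g,OP),manip.solve_ik(g+.07*A,OP))
E
```

```text
[ 0.444 -0.333  0.078] [-0.909  0.593  2.053  1.134  0.558 -0.6  ] [-0.982  0.458  2.074  0.956  0.649 -0.46 ]
[ 0.428 -0.276  0.078] [-0.856  0.557  2.165  1.288  0.509 -0.723] [-0.936  0.405  2.188  1.048  0.594 -0.525]
[ 0.412 -0.219  0.078] [-0.788  0.527  2.274  1.49   0.47  -0.88 ] [-0.877  0.355  2.3    1.165  0.541 -0.603]
```

```bash
python3 - <<'E'
from g import *
g=grasp(2)
manip.move_to(g+.07*A,OP)
manip.command_gripper(.042,40); print(manip.get_time(),manip.get_width(),manip.get_position()-(g+.07*A))
shot("wrist","p1");shot("side","p1s")
a=load("p1s")["image"][180:330,150:330,::-1];cv2.imwrite("pics/p1sz.png",cv2.resize(a,None,fx=4,fy=4,interpolation=cv2.INTER_CUBIC))
E
```

```text
6.9333 0.041924342055190224 [1.04178985e-04 1.17356106e-04 2.31414963e-05]
```

View pics/p1.png

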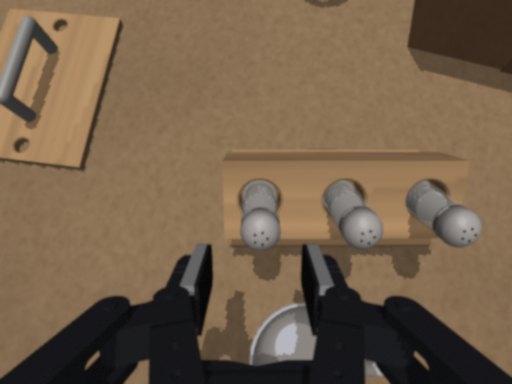

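View pics/p1sz.png

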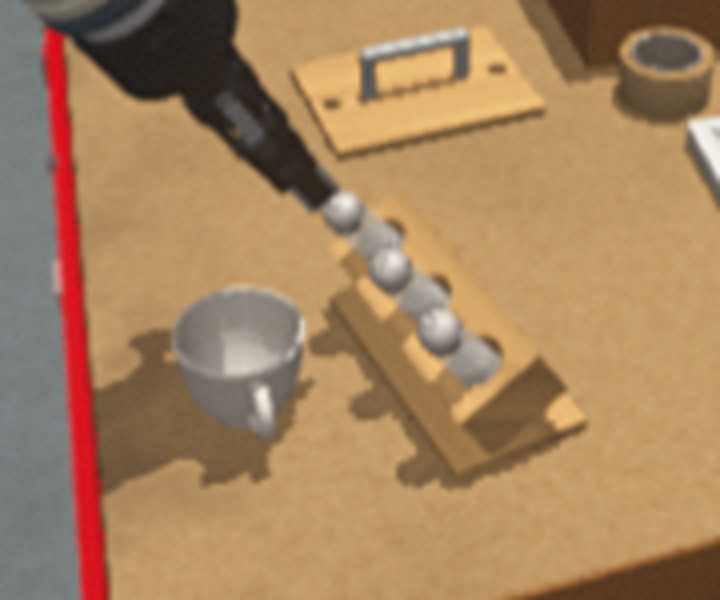

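```bash
python3 - <<'E'
from g import *
np.set_printoptions(precision=4,suppress=True)
w=load("w1");p=load("p1")
z1=lambda l:np.array(l,float)/4+[175,170]-.375
caps=z1([(90,240),(296,187),(511,130)])
for i,q in enumerate([(459,226),(361,227),(261,229)]):
    print(CAP[i],tri([w,p],[caps[i],q]),proj(p,CAP[i]))
    P=tri([w,p],[caps[i],q])-CAP[i];print("   axis,xjaw,perp",P@A*1e3,P@yr*1e3,P@np.cross(A,yr)*1e3)
E
```

```text
[ 0.4396 -0.3336  0.085 ] [ 0.4377 -0.3328  0.0896] [[455.9383 224.6146]]
   axis,xjaw,perp 4.7784859245202025 1.2191982316511598 -0.9790063210501957
[ 0.4244 -0.2772  0.085 ] [ 0.4229 -0.2773  0.0885] [[359.2253 225.6424]]
   axis,xjaw,perp 3.7234388082533907 0.29844328199335235 -0.5453295715627636
[ 0.408  -0.2198  0.085 ] [ 0.4071 -0.2209  0.0882] [[258.6431 228.0404]]
   axis,xjaw,perp 3.2982532316660076 -0.8135125403486548 -0.6482582751260251
```

```bash
sed -i 's/^CAP=.*/CAP=np.array([[.4379,-.3330,.0888],[.4229,-.2772,.0885],[.4071,-.2209,.0883]])/' g.py; python3 - <<'E'
from g import *
np.set_printoptions(precision=3,suppress=True)
g=grasp(2)
manip.servo_line(g+.02*A,rate=.1); f0=F()
manip.servo_line(g,rate=.06); print(F()-f0,manip.get_time())
manip.command_gripper(.0,40); print(manip.get_width(),F()-f0,manip.get_torque(),manip.get_time())
E
```

```text
[-0.726 -0.112  0.874] 8.1333
0.022563623397618998 [-3.304 -0.276  5.756] [0.042 0.205 0.026] 8.4333
```

```bash
python3 - <<'E'
from g import *
shot("wrist","q1");shot("side","q1s")
a=load("q1s")["image"][195:295,205:305,::-1];b=load("q1")["image"][150:350,150:350,::-1]
cv2.imwrite("pics/q1z.png",np.hstack([cv2.resize(a,(400,400),interpolation=cv2.INTER_CUBIC),cv2.resize(b,(400,400))]))
E
```

```text
(no output)
```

View pics/q1z.png

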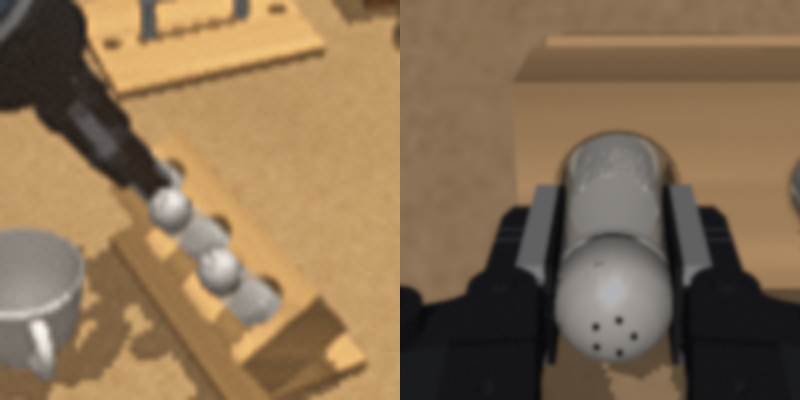

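```bash
python3 - <<'E'
from g import *
np.set_printoptions(precision=3,suppress=True)
g=grasp(2)-.003*A
manip.command_gripper(.036,40)
manip.servo_line(g,rate=.06); print(F(),manip.get_time())
manip.command_gripper(.0,40); print(manip.get_width(),F(),manip.get_time())
manip.servo_line(g+.02*A,rate=.08); print(manip.get_width(),F())
manip.servo_line(g+.07*A,rate=.12); print(manip.get_width(),F(),manip.get_time())
shot("wrist","q2");shot("side","q2s")
a=load("q2s")["image"][180:280,185:285,::-1];b=load("q2")["image"][150:350,150:350,::-1]
cv2.imwrite("pics/q2z.png",np.hstack([cv2.resize(a,(400,400),interpolation=cv2.INTER_CUBIC),cv2.resize(b,(400,400))]))
E
```

```text
[ 0.242 -0.059  0.773] 9.0667
0.022435577007233393 [-0.954  0.323  0.162] 9.325
0.022349291920033026 [ 0.839 -0.533 -0.989]
0.022380973108390333 [ 0.172 -0.02  -0.121] 10.2917
```

View pics/q2z.png

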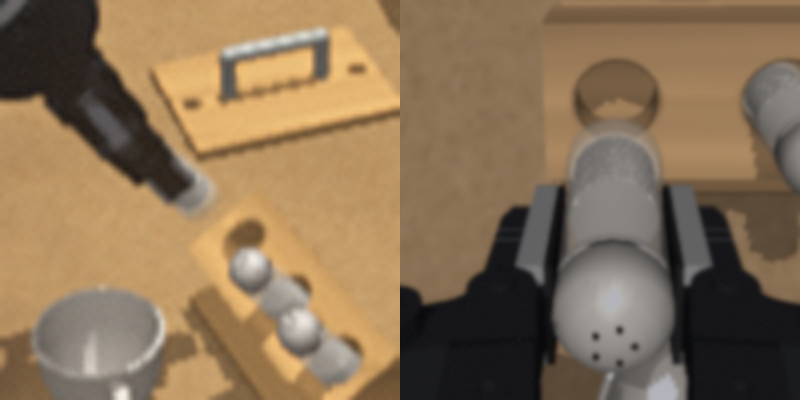

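```bash
python3 - <<'E'
from g import *
np.set_printoptions(precision=1,suppress=True)
s=load("q2s");w=load("q2");p=manip.get_position()
# along axis distance from TCP (toward tip): 
for d in (0,10,15,18,22,26,50,57): 
    print(d,(proj(s,p-A*d/1e3)-[185,180])*4, (proj(w,p-A*d/1e3+.013*yr)-150)*2+[400,0],(proj(w,p-A*d/1e3+.019*yr-.011*np.cross(A,yr))-150)*2+[400,0])
a=s["image"][200:250,205:255,::-1];cv2.imwrite("pics/q2y.png",cv2.resize(a,None,fx=10,fy=10,interpolation=cv2.INTER_CUBIC))
E
```

```text
0 [[146.4 151.8]] [[554.2 274.4]] [[523.1 227.5]]
10 [[155.8 161.5]] [[558.  248.9]] [[529.  204.4]]
15 [[160.5 166.3]] [[559.7 237.4]] [[531.7 194. ]]
18 [[163.3 169.1]] [[560.7 230.8]] [[533.2 188. ]]
22 [[167.  172.9]] [[561.9 222.3]] [[535.2 180.4]]
26 [[170.7 176.7]] [[563.1 214.3]] [[537.  173.2]]
50 [[192.3 198.9]] [[569.3 172.9]] [[546.6 136.1]]
57 [[198.5 205.3]] [[570.8 162.6]] [[548.9 127. ]]
```

View pics/q2y.png

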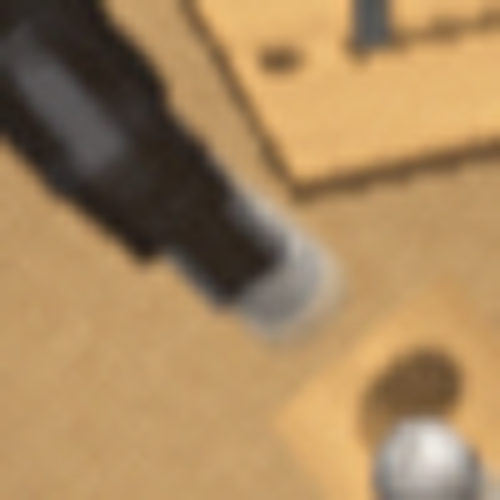

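```bash
cat >> g.py <<'E'
def pory(sx,sy,k):
    "tool down, jaws along the diagonal through the box centre, k=+-1 half turn"
    return ori((0,0,-1),k*(sx*xb+sy*yb))
def lower(p,zs,zmin,thr=2.0):
    manip.servo_line([p[0],p[1],zs],rate=.14); manip.hold(.1); f0=F()
    z=zs
    while z>zmin:
        z-=.001; manip.servo_line([p[0],p[1],z],rate=.04)
        f=F()-f0
        if f[2]>thr: break
    print("touch z %.4f"%z,f.round(2),manip.get_time()); return z
E
python3 - <<'E'
from g import *
np.set_printoptions(precision=3,suppress=True)
for s in ((-1,1),(-1,-1),(1,-1)):
  for k in(1,-1):
    j=manip.solve_ik(cell(*s)+[0,0,.2],pory(*s,k));print(s,k,j)
E
```

```text
(-1, 1) 1 [ 0.512  0.433  1.757 -0.     0.952 -1.607]
(-1, 1) -1 [ 0.512  0.433  1.757 -0.     0.952  1.535]
(-1, -1) 1 None
(-1, -1) -1 [ 0.44   0.385  1.837 -0.     0.92  -0.108]
(1, -1) 1 [ 0.383  0.441  1.743 -0.     0.957  1.406]
(1, -1) -1 [ 0.383  0.441  1.743 -0.     0.957 -1.736]
```

```bash
python3 - <<'E'
from g import *
np.set_printoptions(precision=3,suppress=True)
p=cell(-1,1);o=pory(-1,1,-1)
manip.move_to(p+[0,0,.19],o); print(manip.get_time(),manip.get_width())
z=lower(p,.066,.052)
shot("side","r1s");shot("wrist","r1")
a=load("r1s")["image"][120:180,210:270,::-1];b=load("r1")["image"][100:384,100:400,::-1]
cv2.imwrite("pics/r1z.png",np.hstack([cv2.resize(a,(400,400),interpolation=cv2.INTER_CUBIC),cv2.resize(b,(400,400))]))
E
```

```text
12.35 0.022489205354722517
touch z 0.0540 [-2.02 -1.78  9.65] 16.4833
```

View pics/r1z.png

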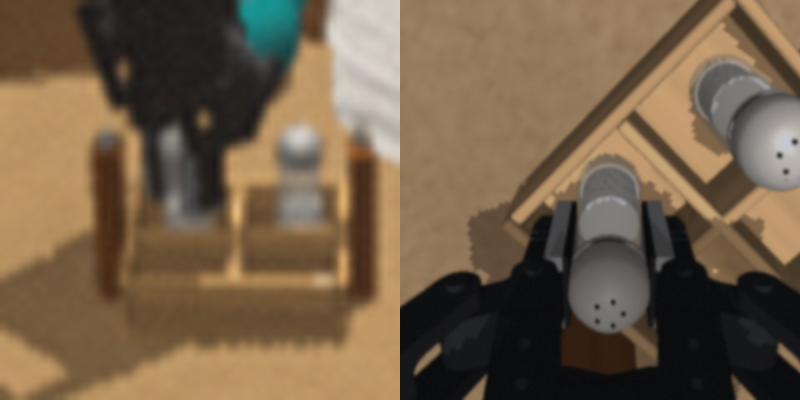

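```bash
python3 - <<'E'
from g import *
np.set_printoptions(precision=3,suppress=True)
p=cell(-1,1)
manip.command_gripper(.036,40);t=manip.get_time()
manip.servo_line([p[0],p[1],.15],rate=.18); print(t,manip.get_time(),F())
g=grasp(1)
manip.move_to(g+.07*A,OP);print(manip.get_time())
manip.command_gripper(.042,40)
shot("wrist","p2"); shot("side","p2s")
a=load("p2s")["image"][120:180,210:270,::-1];b=load("p2")["image"][100:384,100:400,::-1]
cv2.imwrite("pics/p2z.png",np.hstack([cv2.resize(a,(400,400),interpolation=cv2.INTER_CUBIC),cv2.resize(b,(400,400))]))
E
```

```text
16.8667 17.55 [ 0.32  -0.26  -1.342]
19.675
```

View pics/p2z.png

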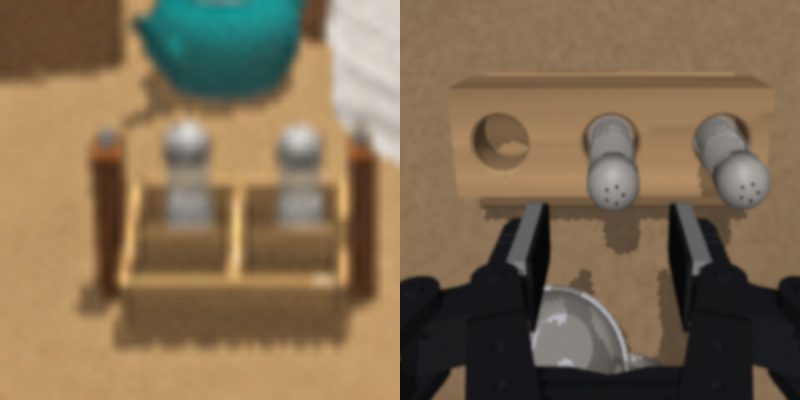

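```bash
cat >> g.py <<'E'
def pick(i):
    g=grasp(i)-.001*A
    manip.servo_line(g,rate=.1); manip.command_gripper(.0,40); w=manip.get_width()
    manip.servo_line(g+.065*A,rate=.12); print("pick",w,manip.get_width(),F().round(2),manip.get_time())
def place(sx,sy,k):
    p=cell(sx,sy); manip.move_to(p+[0,0,.18],pory(sx,sy,k)); print(manip.get_time(),manip.get_width(),F().round(2))
    manip.servo_line(p+[0,0,.066],rate=.14)
    z=lower(p,.059,.0555)
    manip.command_gripper(.036,40)
    manip.servo_line(p+[0,0,.15],rate=.2); print(manip.get_time())
E
python3 - <<'E'
from g import *
pick(1)
if manip.get_width()>.018: place(-1,-1,-1)
g=grasp(0)
manip.move_to(g+.07*A,OP);manip.command_gripper(.042,40);print(manip.get_time())
shot("wrist","p3"); shot("side","p3s")
a=load("p3s")["image"][120:180,210:270,::-1];b=load("p3")["image"][100:384,100:400,::-1]
cv2.imwrite("pics/p3z.png",np.hstack([cv2.resize(a,(400,400),interpolation=cv2.INTER_CUBIC),cv2.resize(b,(400,400))]))
E
```

```text
pick 0.022460344012708935 0.02214002063150227 [-0.2  -0.31 -1.07] 21.8583
23.8083 0.022278518609475682 [-0.58 -0.05 -0.29]
touch z 0.0570 [-1.37  0.16  2.05] 25.625
26.525
28.8833
```

View pics/p3z.png

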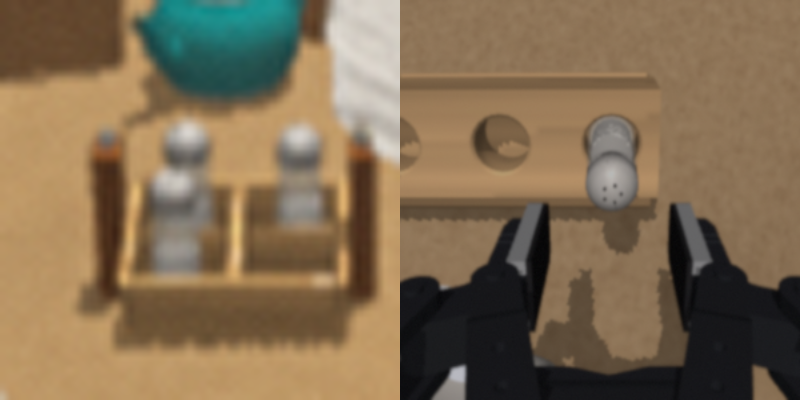

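```bash
python3 - <<'E'
from g import *
pick(0)
if manip.get_width()>.018: place(1,-1,1)
o=ori((0,0,-1),yb)
manip.move_to([.36,.22,.28],o);manip.hold(.1);print(manip.get_time())
c=shot("wrist","b4");shot("side","b4s")
a=load("b4s")["image"][120:180,210:270,::-1];b=c["image"][200:384,150:370,::-1]
cv2.imwrite("pics/b4z.png",np.hstack([cv2.resize(a,(300,570),interpolation=cv2.INTER_CUBIC),cv2.resize(b,(500,570))]))
E
```

```text
pick 0.02229012687452493 0.022378807851991294 [ 0.13  0.42 -0.8 ] 30.8333
32.95 0.022130395177946616 [ 0.22 -0.44  0.21]
touch z 0.0570 [ 0.29 -0.08  3.11] 34.7667
35.675
37.6917
```

View pics/b4.png

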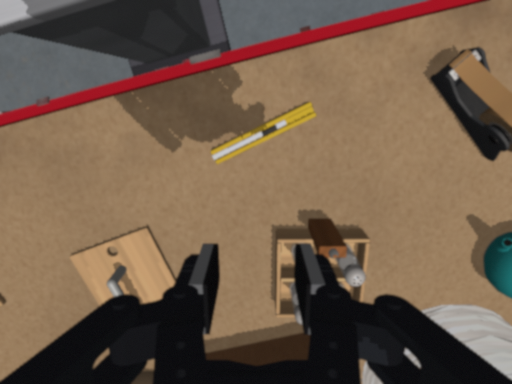

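View pics/b4z.png

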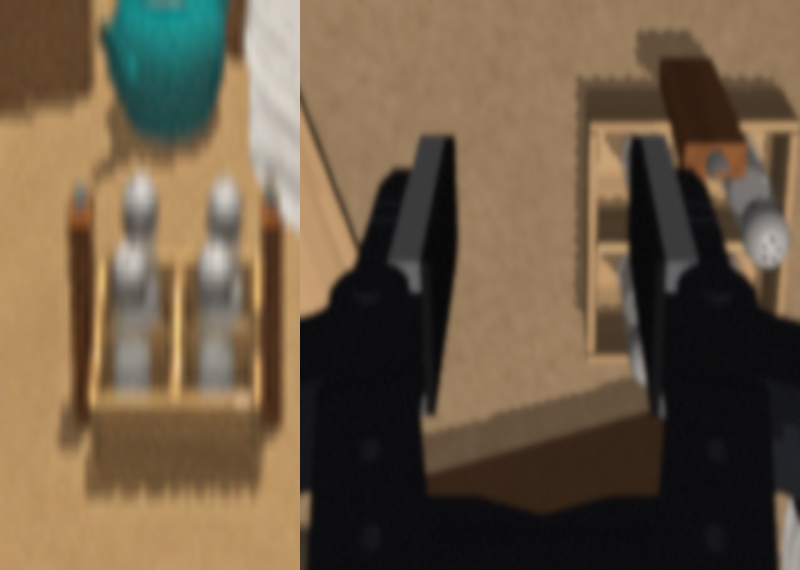

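```bash
python3 - <<'E'
from g import *
np.set_printoptions(precision=3,suppress=True)
c=load("w2")
b=plane(c,[(206,280),(354,280)],0);print(b)
for h in (.08,.1,.12,.14,.16):print(h,plane(c,[(200,323),(364,322)],h))
YL=np.radians(7.1);yl=[-np.sin(YL),np.cos(YL),0];OL=ori((0,0,-1),yl)
print(manip.solve_ik([.4998,.0166,.045],OL),manip.solve_ik([.525,.265,.127],OB))
E
```

```text
[[0.636 0.014 0.   ]
 [0.636 0.269 0.   ]]
0.08 [[0.661 0.015 0.08 ]
 [0.66  0.264 0.08 ]]
0.1 [[0.645 0.019 0.1  ]
 [0.644 0.256 0.1  ]]
0.12 [[0.628 0.023 0.12 ]
 [0.628 0.249 0.12 ]]
0.14 [[0.612 0.027 0.14 ]
 [0.611 0.241 0.14 ]]
0.16 [[0.596 0.032 0.16 ]
 [0.595 0.233 0.16 ]]
[ 0.009  0.594  2.003 -0.     0.544 -1.685] [ 0.447  0.539  1.79  -0.     0.813 -0.886]
```

```bash
cat >> g.py <<'E'
YL=np.radians(7.1);yl=np.array([-np.sin(YL),np.cos(YL),0]);OL=ori((0,0,-1),yl)
L=np.array([.4998,.0167,.045])
E
python3 - <<'E'
from g import *
np.set_printoptions(precision=3,suppress=True)
manip.move_to(L+[0,0,.07],OL);manip.command_gripper(.05,80);print(manip.get_time())
c=shot("wrist","l1");shot("side","l1s")
a=load("l1s")["image"][150:240,200:300,::-1]
cv2.imwrite("pics/l1z.png",np.hstack([cv2.resize(a,(400,384),interpolation=cv2.INTER_CUBIC),c["image"][:,56:456,::-1]]))
E
```

```text
39.225
```

View pics/l1z.png

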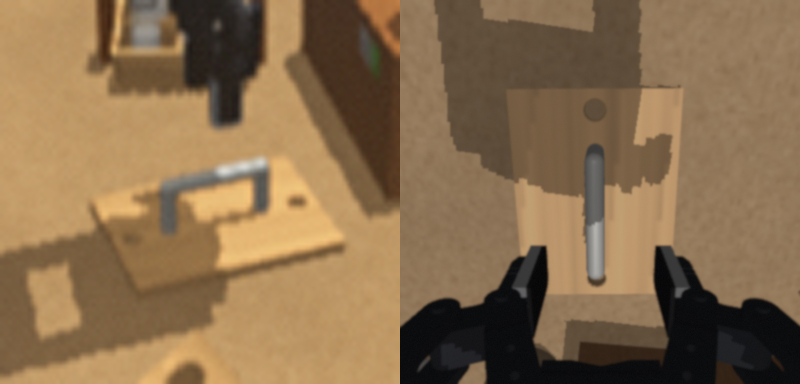

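```bash
python3 - <<'E'
from g import *
np.set_printoptions(precision=4,suppress=True)
c=load("l1");xl=np.cross(yl,[0,0,1])
b=plane(c,[(250.5,150),(252.3,278)],.046);h=plane(c,[(251,110)],.007)
print(b,h,(b[:,:2]-L[:2])@yl[:2]*1e3,(h[:,:2]-L[:2])@yl[:2]*1e3,(h[:,:2]-L[:2])@xl[:2]*1e3,(b[:,:2]-L[:2])@xl[:2]*1e3)
E
```

```text
[[0.4571 0.0099 0.046 ]
 [0.5401 0.021  0.046 ]] [[0.4373 0.0072 0.007 ]] [-1.4972 -0.6805] [-1.7119] [-63.1625] [-43.2217  40.5505]
```

```bash
python3 - <<'E'
from g import *
np.set_printoptions(precision=3,suppress=True)
P=L-.0011*yl; f0=F()
manip.servo_line(P,rate=.1);print(F()-f0)
manip.command_gripper(0,80);print(manip.get_width(),F()-f0,manip.get_time())
manip.servo_line(P+[0,0,.14],rate=.14);print(manip.get_width(),F()-f0,manip.get_torque(),manip.get_time())
manip.move_to([.525,.265,.19],OB);manip.hold(.1);print(manip.get_time(),F()-f0,manip.get_torque())
shot("wrist","l2");shot("side","l2s");shot("scene","l2c")
a=load("l2s")["image"][90:190,190:300,::-1];b=load("l2c")["image"][160:270,130:250,::-1]
cv2.imwrite("pics/l2z.png",np.hstack([cv2.resize(a,(400,400),interpolation=cv2.INTER_CUBIC),cv2.resize(b,(400,400),interpolation=cv2.INTER_CUBIC)]))
E
```

```text
[-0.014  0.883  0.986]
0.009223327348087682 [-0.989  0.021  6.652] 40.6333
0.009542160587153178 [-0.473  0.215 -2.028] [0.083 0.037 0.097] 41.7833
42.8667 [-0.139  1.022 -2.605] [ 0.005 -0.039  0.031]
```

View pics/l2.png

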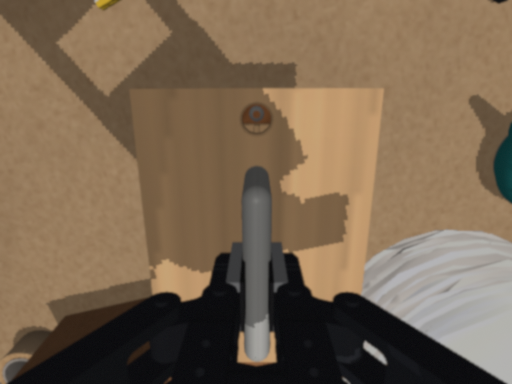

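View pics/l2z.png

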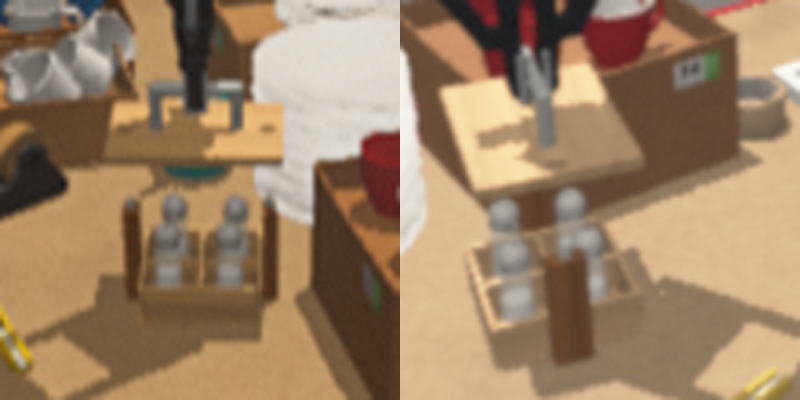

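```bash
python3 - <<'E'
from g import *
np.set_printoptions(precision=4,suppress=True)
c=load("l2");a=c["image"][98:138,236:276,::-1];cv2.imwrite("pics/l2h.png",cv2.resize(a,None,fx=14,fy=14,interpolation=cv2.INTER_CUBIC))
T=np.array([.5252,.265,0])-.064*xb
p=manip.get_position();print(p,proj(c,[T+[0,0,.092],T+[0,0,.082],np.r_[p[:2],.145]-.064*xb,np.r_[p[:2],.153]-.064*xb])-[236,98])
E
```

```text
[0.5253 0.2638 0.19  ] [[20.3781 13.1349]
 [20.3795 12.1838]
 [17.9915 20.7743]
 [17.8713 22.2513]]
```

View pics/l2h.png

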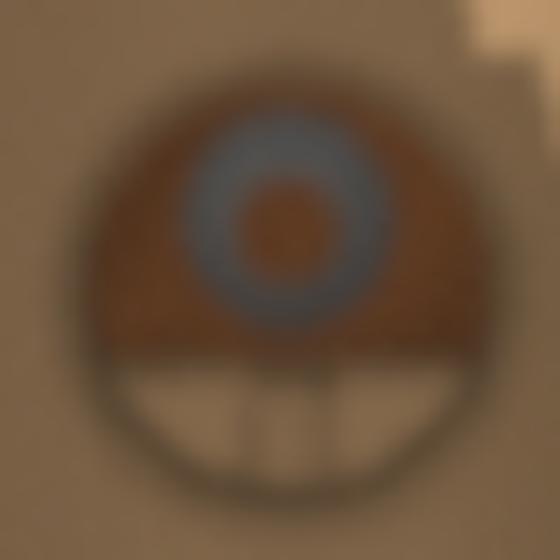

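```bash
python3 - <<'E'
from g import *
np.set_printoptions(precision=2,suppress=True)
c=load("l2");o=np.array([236,98])-.5
H=plane(c,o+np.array([[288,290]])/14,.153)[0];Hb=plane(c,o+np.array([[288,290]])/14,.150)[0]
for q,z in (((288,230),.092),((288,215),.082)):
    P=plane(c,o+np.array([q])/14,z)[0];d=(P-H)*1e3;print("pin",P*1e3,"hole",H*1e3,"d along xb",d@xb,"yb",d@yb,(P*1e3-Hb*1e3)@xb)
print(C*1e3-64*xb)
E
```

```text
pin [464.64 279.45  92.  ] hole [462.4  280.05 153.  ] d along xb 2.3182501339911243 yb -0.06169694858166747 2.072482658288436
pin [464.63 279.44  82.  ] hole [462.4  280.05 153.  ] d along xb 2.316925773057651 yb -0.0713595914849744 2.071158297354986
[462.99 280.15   0.  ]
```

```bash
python3 - <<'E'
from g import *
np.set_printoptions(precision=4,suppress=True)
print(manip.get_position())
q=np.array([.525,.265,.150])+.0022*xb
manip.servo_line(q,rate=.06);manip.hold(.1);print(manip.get_position(),q,F(),manip.get_time())
c=shot("wrist","l3")
p=proj(c,np.r_[manip.get_position()[:2],.11]-.064*xb)[0].astype(int);print(p)
o=p-20
a=c["image"][o[1]:o[1]+40,o[0]:o[0]+40,::-1];cv2.imwrite("pics/l3h.png",cv2.resize(a,None,fx=14,fy=14,interpolation=cv2.INTER_CUBIC))
E
```

```text
[0.5253 0.2638 0.19  ]
[0.5274 0.2646 0.1504] [0.5271 0.2645 0.15  ] [-0.2426 -0.5708 -2.9127] 43.9333
[253 118]
```

View pics/l3h.png

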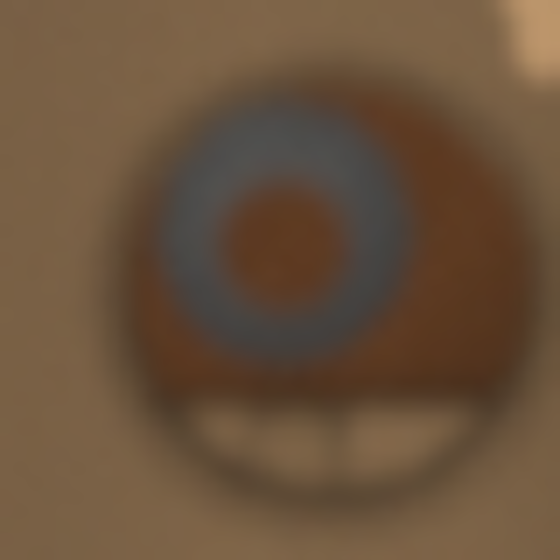

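```bash
python3 - <<'E'
from g import *
np.set_printoptions(precision=2,suppress=True)
c=load("l3");o=np.array([233,98])-.5; zt=manip.get_position()[2]-.045+.008
H=plane(c,o+np.array([[331,292]])/14,zt)[0]
for q,z in (((284,245),.092),((288,232),.082)):
    P=plane(c,o+np.array([q])/14,z)[0];d=(P-H)*1e3;print("pin",P*1e3,"hole",H*1e3,"d along xb",d@xb,"yb",d@yb)
print(manip.get_position())
E
```

```text
pin [464.64 279.43  92.  ] hole [464.97 281.14 113.48] d along xb 0.0759995804477117 yb -1.7414062518956892
pin [464.88 279.44  82.  ] hole [464.97 281.14 113.48] d along xb 0.3151049114599039 yb -1.6746155312248567
[0.53 0.26 0.15]
```

```bash
python3 - <<'E'
from g import *
np.set_printoptions(precision=4,suppress=True)
q=np.array([.525,.265,.150])+.0023*xb-.0016*yb
manip.servo_line(q-[0,0,.006],rate=.04);manip.hold(.1);f0=F();print(manip.get_position()-q)
for z in (.138,.134,.131,.129,.1275):
    manip.servo_line([q[0],q[1],z],rate=.03);f=F()-f0;print(z,manip.get_position()[2],f,manip.get_torque(),manip.get_time())
    if np.abs(f).max()>15:break
shot("side","l4s");shot("scene","l4c");shot("wrist","l4")
a=load("l4s")["image"][90:190,190:300,::-1];b=load("l4c")["image"][160:270,130:250,::-1]
cv2.imwrite("pics/l4z.png",np.hstack([cv2.resize(a,(400,400),interpolation=cv2.INTER_CUBIC),cv2.resize(b,(400,400),interpolation=cv2.INTER_CUBIC)]))
E
```

```text
[-0.     -0.     -0.0061]
0.138 0.13764422370411883 [ 0.6133 -0.1102  0.2627] [-0.0369  0.0049 -0.0529] 44.7417
0.134 0.13369577043932676 [-0.5042  1.2491  0.4724] [-0.0185  0.0347 -0.0247] 45.025
0.131 0.13079470997277787 [-0.2624  1.2851 -0.6856] [ 0.0185  0.049  -0.011 ] 45.275
0.129 0.12886872759088294 [ 0.8932  0.6399 -0.0439] [ 0.0201 -0.0117  0.0224] 45.525
0.1275 0.1277691598591963 [ 0.2994 -0.0774  2.4538] [0.0027 0.1105 0.0082] 45.775
```

View pics/l4z.png

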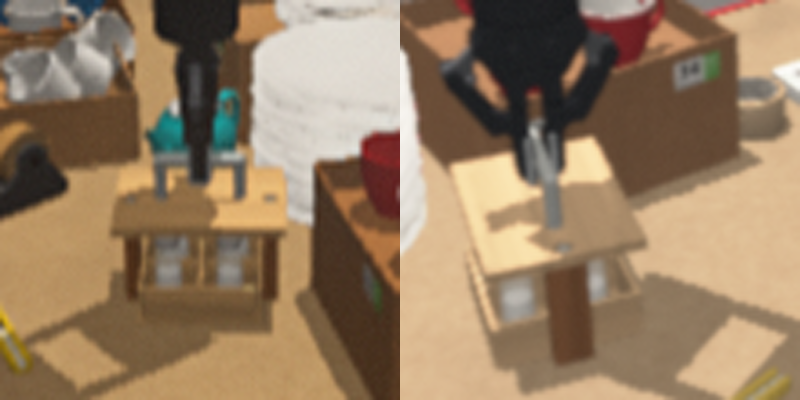

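```bash
python3 - <<'E'
from g import *
np.set_printoptions(precision=4,suppress=True)
p=manip.get_position().copy() if hasattr(manip.get_position(),'copy') else np.array(manip.get_position())
manip.servo_line([p[0],p[1],.1268],rate=.03);print(manip.get_position(),F())
manip.command_gripper(.05,40);print(manip.get_time(),F())
p=np.array(manip.get_position())
manip.servo_line([p[0],p[1],.23],rate=.12)
manip.servo_line([.44,p[1],.30],rate=.2);manip.hold(.2);print(manip.get_time(),F())
c=shot("wrist","e1");shot("side","e1s");shot("scene","e1c")
a=load("e1s")["image"][110:190,200:290,::-1];b=load("e1c")["image"][160:270,130:250,::-1]
cv2.imwrite("pics/e1z.png",np.hstack([cv2.resize(a,(400,400),interpolation=cv2.INTER_CUBIC),cv2.resize(b,(400,400),interpolation=cv2.INTER_CUBIC)]))
E
```

```text
[0.5271 0.2631 0.1277] [-3.5243 -1.9748  8.89  ]
46.6417 [0.1339 0.0817 0.1374]
48.5583 [-0.0102 -0.8381  0.0662]
```

View pics/e1z.png

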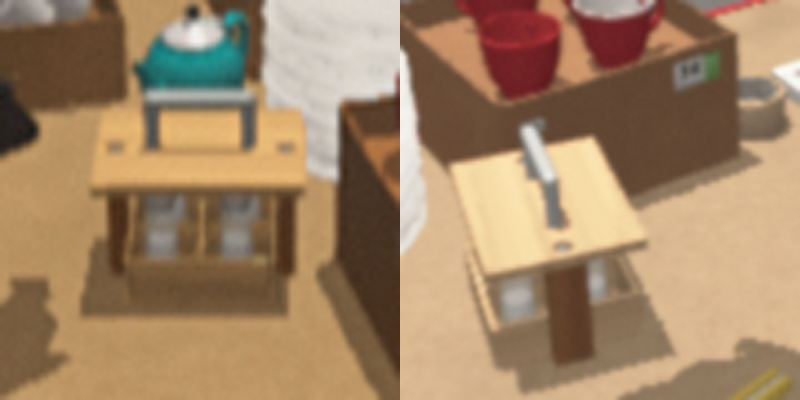

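View pics/e1.png

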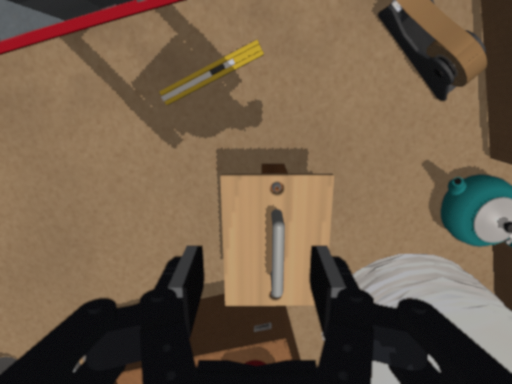

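```bash
python3 - <<'E'
from g import *
np.set_printoptions(precision=4,suppress=True)
c=load("e1");print(plane(c,[(277.5,187.5)],.09),"pin meas .4647 .2794")
k=plane(c,[(221,175),(333,175)],.09);d=k[1]-k[0];print(np.linalg.norm(d),np.degrees(np.arctan2(d[1],d[0]))-90)
a=c["image"][170:210,257:297,::-1];cv2.imwrite("pics/e1h.png",cv2.resize(a,None,fx=12,fy=12,interpolation=cv2.INTER_CUBIC))
a=load("e1s")["image"][130:150,215:275,::-1];cv2.imwrite("pics/e1sh.png",cv2.resize(a,None,fx=12,fy=12,interpolation=cv2.INTER_CUBIC))
E
```

```text
[[0.4644 0.2808 0.09  ]] pin meas .4647 .2794
0.11401428809961404 -13.60100544328634
```

View pics/e1h.png

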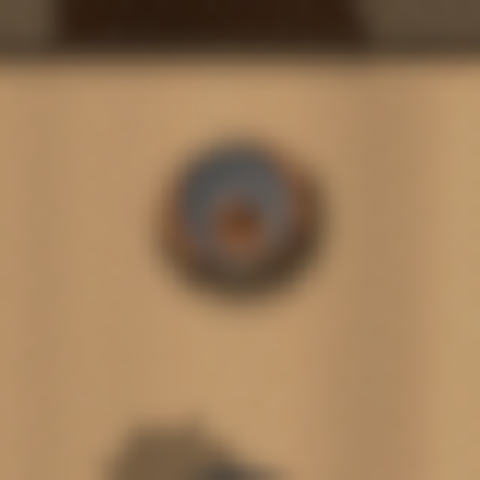

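View pics/e1sh.png

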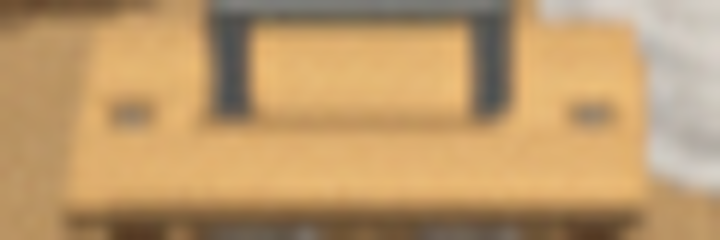

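The front pin fills its hole, and a grey pin shows in both holes at the same level. The lid is at the box's yaw, so I'm handing in.

```bash
python3 - <<'E'
from rig import manip
manip.sign_off(); print(manip.get_time())
E
```

```text
the job is handed in; nothing more can be done
the job is handed in; nothing more can be done
```

I took the three shakers from the rack and set them into the three empty cells. Then I put the lid on its two posts, let go, and handed the job in at about 49 s of the 72 s allowed. No verdict was reported.

**Shakers:** Each went down slowly until it touched the floor, with 2 to 10 N read at the wrist (limit 45 N). The pictures taken with the lid still held above the box show all four upright, one per cell. With the lid on, only the two nearest the side camera can be seen, and both stand. shaker_d stood about 11 mm off its cell centre from the start, within the 13 mm allowed, so I left it.

**Lid:** Before lowering it I corrected its position by about 2 mm, using the pin seen through the front hole. It slid down with almost no resistance. The arm stopped at the seated height, within 1 mm, and at the wrist I read about 9 N as I pressed it down. The last pictures show the front pin in its hole, grey in the back hole too, the lid level, and its yaw equal to the box's.

**Disagreements and limits:**
- The side camera placed the box posts up to about 3 cm away from where the wrist and scene cameras put them, so I relied on the wrist camera.
- The gripper read 22.4 mm on the 26 mm glass, yet every grasp held.
- I moved no bystander on purpose and saw none shifted, but I did not measure their final positions.

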